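# Put the peeler away and clamp the tool box shut

### The arm

A 6-joint arm with a two-finger parallel gripper is mounted at the origin on a cart in front of the work surface, level with it; the furniture and walls round the work are solid. World frame = base frame: x ahead of the robot, y to its left, z up, the work surface at z = 0. Lengths are in m, angles in degrees, forces in N, time in s.
With the tool pointing down it reaches from about 0.25 to 0.725 m from the base axis. Payload 9.7 kg.
Tool frame: the origin (TCP) lies midway between the tips of the shut fingers; the grasp point (between the pads) lies 19 mm behind it (grip_point_offset is the distance from the TCP to the grasp point, in m); y points along the fingers, z is the direction in which the jaws open and shut, and the axes are right-handed (so a half turn about y gives the same grasp; the last joint's range is limited). The gripper opens to 85 mm and grips with 20 to 120 N. Pads are 22 mm wide; open, the fingers measure 114 mm over their backs; the gripper's body (76 mm by 85 mm) begins 54 mm behind the grasp point. The pads swing forward as they close: fully open they stand 13 mm farther back than shut.
Start: joints at [-71.963, 4.979, 10.078, 95.1, 0, 90], TCP at [0.17, -0.523, 0.195] pointing down, gripper open.
Joint ranges: [-179.16, 179.16], [-48.56, 103.87], [-65.8, 70.77], [-126.05, 130.52], [-82.76, 87.17], [-180, 180]. Speed limits (degrees/s): [127.2, 127.2, 147.25, 180, 180, 180].

### API

Orientations are given as [roll, pitch, yaw] about the fixed x, y, z axes, in that order (R = Rz(yaw) Ry(pitch) Rx(roll)).
In Python, from workcell import get_obs, camera, job_done, grip_point_offset gives the robot as it stands.
- The arm moves only by the tool move_arm, never from a script. Its argument "deltas" is a list that holds one entry, the list of rows, each a list of 4 numbers: the shift along the tool's x, y, z in m, then the turn about the tool's y in degrees. A call has 1 to 5 rows; each row is the pose to reach, as a shift and turn from the pose commanded when the call began, along the tool's axes at that moment; what a row does not reach only later rows make up. A row lasts 1/10 s, in which the tool goes at most 50 mm and 8.59 degrees, less where a joint would pass 70% of its speed; a pose out of reach is approached as far as the arm can. A call with a gripper value outside its range is refused whole. "claw" is the finger opening in m, from 0 to 0.0854, set as the call begins (left out, the last holds). The fingers move at their own pace and stop on an object; "newtons" is the grip in N (left out, the last holds). Time passes only in rows, so rows that repeat a pose let the fingers close. It gives the time, the measured TCP pose, the force and the opening at its end, in the units of the state.
- get_obs(): the state, without advancing time (a new reading comes with each control period).
- camera(name): name is "scene" or "side" or "wrist"; returns a dict with "color" (420x560x3 uint8, blue, green, red), "range_z" (420x560 float32, m along the optical axis (not along the pixel's ray), 0 where there is no reading), "fx", "fy", "cx", "cy" (pixels), "T" (4x4, takes a point from camera to world coordinates). Camera axes: x right, y down, z forward; pixel columns grow to the right and rows downward; lengths in m; the calibration is good to about 2 mm. A picture is of the moment at which its call begins.
- job_done(): hands the job in, once; it reports no verdict.
The state is a dict: "time": time; "q": joint angles; "qd": joint speeds; "joint_efforts": joint torques, N m; "ee_pos": TCP position; "tcp_rot": TCP orientation; "wrist_force": force on the tool from outside, world axes, zero at the start; "torque": the same for the moment, N m; "opening": finger opening in m.
Only numpy, scipy, OpenCV 4.12 (cv2) and the standard library are available. Lean on these libraries where they do the work, as an engineer would, in place of code of your own. Each camera call takes 0.05 s, during which the arm holds its last target. There are 200 camera calls.

### The job

Lay the white peeler inside the open steel tool box (set it down, do not drop it in), then swing the blue lid fully shut without slamming it, and last fold the red clamp lever over until it lies flat on the shut lid. Leave the two spoons lying by the peeler and the ramekin of chili behind the box where they are.

Things in the scene. Friction and masses are not known exactly. Their poses are not given: they have to be found in the camera images.
- tool_box: Fixed open-topped steel box, outer 130 (its x) x 240 (its y) x 62 mm high (z); walls 4 mm, inner room 122 x 232 mm. Origin at the centre of its underside, z up; its front (-x) side, with the clamp, faces roughly towards the robot. The lid is hinged along the far (+x) rim.
- box_floor (a point): Centre of the box's inner floor, 5 mm above the counter; axes as the box. The walls rise 57 mm above it.
- box_lid (a joint): Angle of the blue plastic lid (138 x 244 x 8 mm): 0 = shut, lying on the rim (its top 70 mm above the counter), grows as it opens, about 1.6 to 1.8 at the start (standing up, 1.57 = upright; at most 1.9). The hinge is stiff: the lid stays where it is left; about 3 N at the edge moves it.
- lid_hinge (a point): Middle of the lid's hinge line, in the box at x = +65, y = 0, z = 62 mm; axes as the box, the hinge line runs along y. The lid reaches 134 mm from it; the underside of the lid passes through the line, its outer face is 8 mm from it.
- lid_edge (a point): Middle of the lid's free edge, on the outer face (the top when shut); moves with the lid.
- clamp (a joint): Angle of the hold-down clamp lever at the middle of the box's front: 0 = folded over, flat on the lid, grows as it opens, about 1.6 to 1.9 at the start (1.57 = standing straight up, more = leaning towards the robot; at most 2.1). Stiff: stays where it is left; about 2 N at the tip moves it.
- clamp_hinge (a point): Pivot of the clamp lever, in the box at x = -77, y = 0, z = 79 mm; axes as the box, the pivot line runs along y. It sits between two small dark steel cheeks 30 mm apart over all, which rise to 85 mm above the counter.
- clamp_tip (a point): Free end of the clamp lever, 63 mm from its pivot, on its middle line. The lever is 14 mm wide and 8 mm thick; its outer 40 mm has a red sleeve, 18 mm wide and 12 mm thick.
- peeler: White-handled peeler, 170 x 25 x 18 mm, lying on the counter. Origin at the centre of its underside, x along it: the handle (24 mm wide, 17 mm high) runs from x = -85 to +20, the thin blade end (14 mm wide, 6 mm high) from there to +85.
- spoon: Metal spoon, 188 x 38 x 15 mm, lying near the peeler; bystander. Origin at the centre of its underside, x along it.
- teaspoon: Small metal spoon, 130 x 26 x 11 mm, lying near the peeler; bystander. Origin at the centre of its underside, x along it.
- ramekin: Dark blue ramekin of red chili, 58 mm across, 34 mm high, standing behind the box; bystander. Origin at the centre of its underside.
Mind the look-alikes: they are no part of the job. What is shaped like the peeler but purple is not meant.

How it is judged:
By the outcome, as a careful person would: the job done as asked, in the order asked, and still so for the second after the job is handed in, with the robot touching nothing.
It also fails if it takes over 69 s, if anything falls off the work surface, if the arm or the gripper's body presses on something with over 40 N, if the wrist force passes 120 N, or if a joint passes its speed limit or range.

## Working session

There is one attempt and no reset: what is moved stays moved. The work goes in short steps, Python scripts to look and compute and a tool call to move; the robot and the scene stay as the last step left them, time stands still between calls to the robot, and variables do not carry over. Pictures are saved under pics/ and viewed, about 8 in all and at most 12, crops included, and the job is handed in when it is done.

Besides the shell and the picture viewer there is one more tool, called as name([rows], argument=value, ...), one row to a line, values as JSON. move_arm: Moves the arm, as the interface text tells. Its arguments: {"type":"object","properties":{"deltas":{"type":"array"},"claw":{"type":"number"},"newtons":{"type":"number"}},"required":["deltas"]}

```bash
mkdir -p pics; ls
cat > h.py <<'E'
import numpy as np, cv2
from workcell import get_obs, camera, job_done, grip_point_offset
def save(c,name,box=None,s=1):
    im=c["color"]
    if box: x0,y0,x1,y1=box; im=im[y0:y1,x0:x1]
    cv2.imwrite("pics/"+name,cv2.resize(im,None,fx=s,fy=s,interpolation=cv2.INTER_CUBIC))
def P(c,u,v,z=None):
    """world point at pixel by depth, or on plane z"""
    T=c["T"]; d=np.array([(u-c["cx"])/c["fx"],(v-c["cy"])/c["fy"],1])
    r=T[:3,:3]@d; o=T[:3,3]
    if z is None: return o+r*float(np.median(c["range_z"][int(v)-1:int(v)+2,int(u)-1:int(u)+2]))
    return o+r*(z-o[2])/r[2]
E
python3 - <<'E'
from h import *
import pickle
for n in("scene","side"):
    c=camera(n); pickle.dump(c,open(n+".pkl","wb")); save(c,n+"0.png",s=1.4); print(n,c["T"].round(3).tolist())
o=get_obs(); print(o["ee_pos"],o["tcp_rot"],o["opening"],grip_point_offset,o["time"])
E
```

```text
pics
scene [[0.784, -0.532, 0.321, -0.007], [-0.621, -0.667, 0.412, -0.586], [-0.005, -0.522, -0.853, 1.574], [0.0, 0.0, 0.0, 1.0]]
side [[0.922, -0.175, 0.345, -0.14], [-0.386, -0.437, 0.812, -1.529], [0.008, -0.882, -0.47, 1.037], [0.0, 0.0, 0.0, 1.0]]
[ 0.17023987 -0.52273325  0.19434699] [-9.00695089e+01  1.18189955e-03 -1.61962537e+02] 0.08551331583682029 0.0187 0.1
```

View pics/scene0.png

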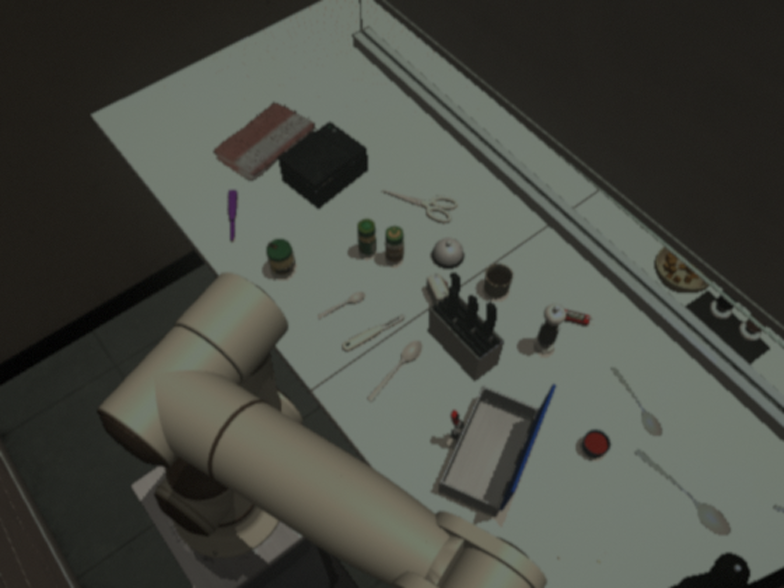

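View pics/side0.png

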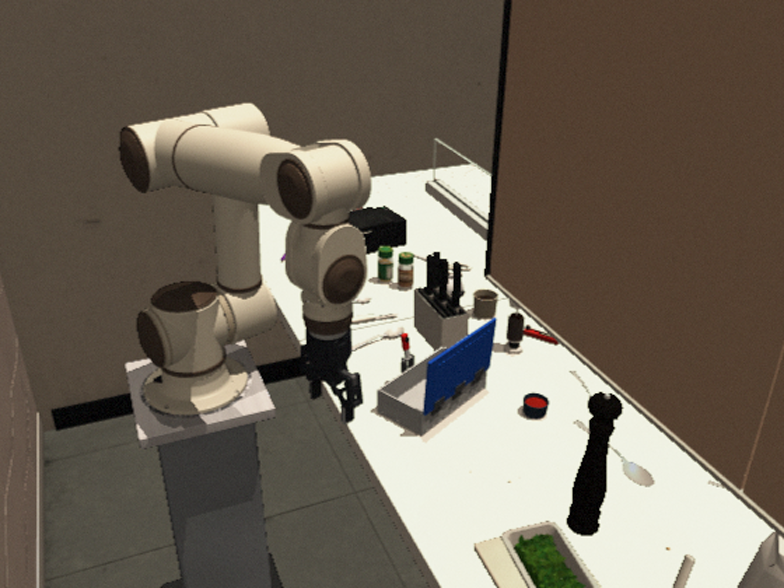

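Candidates in the scene picture (1.4x): the white peeler at (373,332), its purple look-alike at (232,215), a spoon at (395,370), a teaspoon at (342,305), and scissors at (425,205). I choose the white one at (373,332), with its handle end on the left. The box is near (490,450) with the red lever at (456,418), and the ramekin is at (596,444).

Run:
```python
from h import *
import pickle
c=pickle.load(open("scene.pkl","rb"))
save(c,"crop1.png",(215,195,405,370),3.4)
# height map points
H,W=c["range_z"].shape; v,u=np.mgrid[:H,:W]; z=c["range_z"]
X=np.stack([(u-c["cx"])/c["fx"]*z,(v-c["cy"])/c["fy"]*z,z],-1)@c["T"][:3,:3].T+c["T"][:3,3]
ok=(z>0)
m=(ok&(X[...,2]>.005)&(X[...,2]<.2)).astype(np.uint8)
n,l,s,ce=cv2.connectedComponentsWithStats(m)
for i in range(1,n):
    if s[i,4]>25 and 200<ce[i][0]<450 and 180<ce[i][1]<380:
        p=X[l==i]; xy=p[:,:2].astype(np.float32)
        r=cv2.minAreaRect(xy); print(s[i].tolist(),ce[i].round(),"c",np.round(r[0],3),np.round(r[1],3),round(r[2],1),"zmax",p[:,2].max().round(3))
b=c["color"].astype(int)
blue=ok&(b[...,0]>b[...,2]+50)&(u>340)&(u<400)&(v>270)&(v<370)
p=X[blue]; print("blue",blue.sum(),p.min(0),p.max(0))
ce0=p.mean(0); print(ce0,np.linalg.svd(p-ce0,full_matrices=False)[2].round(3))
for q in[(250,225)]: pass
```

```text
[188, 168, 30, 29, 489] [201. 183.] c [0.434 0.448] [0.137 0.085] 82.5 zmax 0.097
[342, 187, 26, 29, 444] [355. 199.] c [0.814 0.057] [0.122 0.084] 33.6 zmax 0.071
[301, 193, 59, 80, 2268] [329. 235.] c [0.651 0.029] [0.308 0.148] 85.7 zmax 0.2
[224, 202, 39, 27, 133] [244. 217.] c [0.477 0.233] [0.047 0.15 ] 86.2 zmax 0.022
[381, 215, 47, 39, 659] [398. 231.] c [ 0.851 -0.119] [0.12  0.187] 87.8 zmax 0.178
[243, 224, 49, 26, 303] [264. 237.] c [0.491 0.131] [0.042 0.179] 79.9 zmax 0.026
[262, 242, 42, 45, 259] [285. 259.] c [0.461 0.027] [0.195 0.051] 5.8 zmax 0.031
[310, 274, 90, 99, 3368] [352. 320.] c [ 0.528 -0.234] [0.347 0.203] 25.4 zmax 0.2
[207, 292, 9, 11, 54] [212. 297.] c [ 0.195 -0.008] [0.021 0.014] 20.8 zmax 0.199
[413, 305, 23, 28, 354] [425. 317.] c [ 0.691 -0.399] [0.086 0.07 ] 52.3 zmax 0.044
blue 64 [ 0.42933177 -0.38433919  0.18695886] [ 0.62208997 -0.28830093  0.20482938]
[ 0.52089099 -0.33809691  0.19693406] [[-0.895 -0.446 -0.001]
 [ 0.008 -0.02   1.   ]
 [ 0.446 -0.895 -0.021]]
```

View pics/crop1.png

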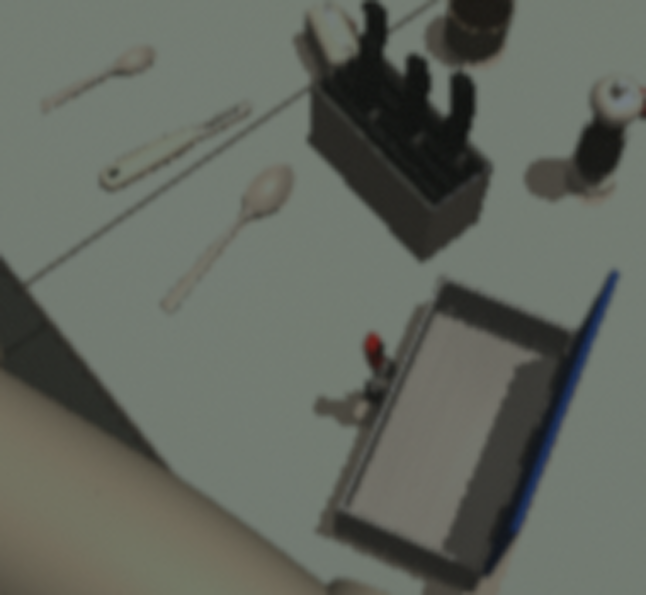

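Crop 1 (x3.4, offset 215,195): the peeler has its handle end at (102,180) and its blade tip at (250,104). The spoon lies at (167,306)-(288,175) and the teaspoon at (42,106)-(153,55). The front rim corners are at (442,278) and (338,510), the lever tip is at (372,335), and the top of the lid runs (615,272)-(490,572).

Run:
```python
from h import *
import pickle
c=pickle.load(open("scene.pkl","rb"))
Q=lambda a,b,z=None:P(c,a/3.4+215,b/3.4+195,z).round(4)
print("peeler butt",Q(102,180,.01),"tip",Q(250,104,.005),"mid handle",Q(150,158,.017), "junction",Q(197,131,.01))
print("spoon",Q(167,306,.005),Q(292,170,.008),"tsp",Q(42,106,.005),Q(155,52,.005))
for n,a,b in(("FL",442,278),("FR",338,510),("BL",577,330),("BR",472,582)): print(n,Q(a,b,.062))
print("lid top",Q(615,272,.195),Q(490,572,.195),"lever tip",Q(374,340),Q(374,340,.14))
H,W=c["range_z"].shape; v,u=np.mgrid[:H,:W]; z=c["range_z"]
X=np.stack([(u-c["cx"])/c["fx"]*z,(v-c["cy"])/c["fy"]*z,z],-1)@c["T"][:3,:3].T+c["T"][:3,3]
k=(abs(X[...,2]-.062)<.006)&(u>300)&(u<385)&(v>270)
p=X[k][:,:2].astype(np.float32); print(len(p),cv2.minAreaRect(p))
b=c["color"].astype(int)
r=(b[...,2]>b[...,0]+40)&(u<350)&(u>300)&(v>285)&(v<315); print("red",X[r].round(3).tolist())
s=pickle.load(open("side.pkl","rb"))
H,W=s["range_z"].shape; z=s["range_z"]
Y=np.stack([(u-s["cx"])/s["fx"]*z,(v-s["cy"])/s["fy"]*z,z],-1)@s["T"][:3,:3].T+s["T"][:3,3]
b=s["color"].astype(int)
bl=(b[...,0]>b[...,2]+40)&(u>295)&(v>220)&(v<300)&(z>0)
bl=cv2.erode(bl.astype(np.uint8),np.ones((3,3)))>0
p=Y[bl]; m=p.mean(0);print("lid",len(p),m,np.linalg.svd(p-m,full_matrices=False)[2][2], p.min(0),p.max(0))
r=(b[...,2]>b[...,0]+50)&(u<300)&(u>280)&(v>230)&(v<265);p=Y[r];print("red",len(p),p.mean(0),p[p[:,2].argmax()],p[p[:,2].argmin()])
save(s,"crop2.png",(240,215,370,315),6)
```

```text
peeler butt [0.4039 0.1383 0.01  ] tip [0.5713 0.1175 0.005 ] mid handle [0.4529 0.1254 0.017 ] junction [0.5094 0.1238 0.01  ]
spoon [ 0.374  -0.0042  0.005 ] [0.5557 0.0328 0.008 ] tsp [0.4078 0.245  0.005 ] [0.5342 0.2251 0.005 ]
FL [ 0.5722 -0.159   0.062 ]
FR [ 0.3597 -0.2641  0.062 ]
BL [ 0.6324 -0.2719  0.062 ]
BR [ 0.4073 -0.3796  0.062 ]
lid top [ 0.637  -0.2818  0.195 ] [ 0.3866 -0.4006  0.195 ] lever tip [ 0.459  -0.188   0.1403] [ 0.4591 -0.1879  0.14  ]
398 ((0.4924704432487488, -0.2573518753051758), (0.2461712658405304, 0.15231454372406006), 28.257572174072266)
red [[0.46, -0.182, 0.144], [0.456, -0.182, 0.141], [0.46, -0.183, 0.138], [0.461, -0.186, 0.141], [0.454, -0.185, 0.142], [0.456, -0.187, 0.142], [0.459, -0.188, 0.141], [0.453, -0.187, 0.14], [0.454, -0.189, 0.141], [0.458, -0.19, 0.138], [0.453, -0.187, 0.133], [0.452, -0.191, 0.142], [0.456, -0.192, 0.137], [0.452, -0.192, 0.137]]
lid 1259 [ 0.52025285 -0.34411894  0.14169902] [ 0.44235791 -0.89533173 -0.05196708] [ 0.42376674 -0.39633933  0.06971063] [ 0.63056787 -0.28461489  0.1986037 ]
red 51 [ 0.46729174 -0.17352749  0.11156143] [ 0.45797034 -0.19471736  0.14272824] [ 0.55252096  0.03468542 -0.00468705]
```

View pics/crop2.png

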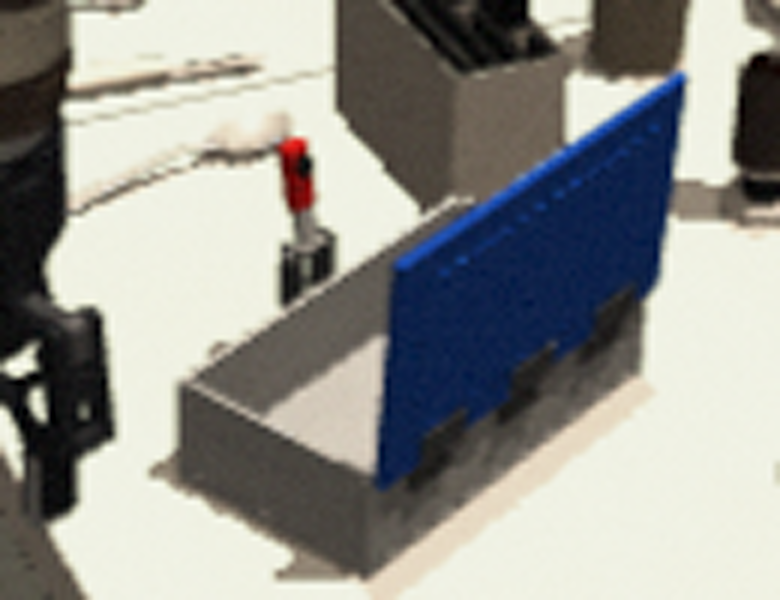

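Crop 2 (x6, offset 240,215) shows the lid standing just past upright, with its top edge at (400,268)-(683,75). The red lever tip is at (292,145), leaning towards the robot. Box centre comes out near (0.495,-0.269), box x-axis at yaw -63.7°, lid about 1.62. The peeler centre is near (0.488,0.128), yaw -7°.

```bash
cat >> h.py <<'E'
from scipy.spatial.transform import Rotation as Ro
ex=np.array([.443,-.896]); ey=np.array([.896,.443]); C=np.array([.4954,-.2691])
def B(x,y): return C+x*ex+y*ey
def plan(goals,start=None,vmax=.04,wmax=8.4):
    """goals: (x,y,z,yaw, n rows or None). Tool straight down. prints calls of 5 rows"""
    if start is None:
        o=get_obs(); start=[*o["ee_pos"],o["tcp_rot"][2]]
    pts=[]; cur=np.array(start,float)
    for g in goals:
        t=np.array(g[:4],float); d=t-cur
        n=g[4] if len(g)>4 and g[4] else int(np.ceil(max(np.linalg.norm(d[:3])/vmax,abs(d[3])/wmax,1)))
        pts+=[cur+d*(i+1)/n for i in range(n)]; cur=t
    s=np.array(start,float)
    for k in range(0,len(pts),5):
        ch=pts[k:k+5]; R=Ro.from_euler("xyz",[-90,0,s[3]],degrees=True).as_matrix()
        rows=[[*(R.T@(p[:3]-s[:3])).round(4).tolist(),round(-(p[3]-s[3]),1)] for p in ch]
        print(rows); s=ch[-1]
E
python3 -c "
from h import *
plan([(.468,.1305,.13,-7.1)])
"
```

```text
[[-0.0255, 0.0034, -0.0278, np.float64(-8.2)], [-0.0511, 0.0068, -0.0557, np.float64(-16.3)], [-0.0766, 0.0102, -0.0835, np.float64(-24.5)], [-0.1022, 0.0135, -0.1114, np.float64(-32.6)], [-0.1277, 0.0169, -0.1392, np.float64(-40.8)]]
[[-0.0375, 0.0034, -0.0044, np.float64(-8.2)], [-0.0751, 0.0068, -0.0088, np.float64(-16.3)], [-0.1126, 0.0102, -0.0132, np.float64(-24.5)], [-0.1501, 0.0135, -0.0176, np.float64(-32.6)], [-0.1876, 0.0169, -0.0221, np.float64(-40.8)]]
[[-0.0313, 0.0034, 0.0212, np.float64(-8.2)], [-0.0626, 0.0068, 0.0423, np.float64(-16.3)], [-0.0939, 0.0102, 0.0635, np.float64(-24.5)], [-0.1252, 0.0135, 0.0846, np.float64(-32.6)], [-0.1565, 0.0169, 0.1058, np.float64(-40.8)]]
[[-0.0099, 0.0034, 0.0365, np.float64(-8.2)], [-0.0198, 0.0068, 0.0729, np.float64(-16.3)], [-0.0297, 0.0102, 0.1094, np.float64(-24.5)], [-0.0396, 0.0135, 0.1459, np.float64(-32.6)]]
```

move_arm([
  [[-0.0255, 0.0034, -0.0278, -8.2], [-0.051, 0.0068, -0.0557, -16.3], [-0.0766, 0.01, -0.0835, -24.5], [-0.102, 0.0135, -0.111, -32.6], [-0.128, 0.017, -0.139, -40.8]],
])

```text
time: 0.6
ee_pos: [0.2492, -0.3497, 0.1775]
tcp_rot: [-90.0, 0.0, -120.9]
wrist_force: [0.6, 0.1, 0.8]
opening: 0.0852
```

move_arm([
  [[-0.0375, 0.0034, -0.0044, -8.2], [-0.075, 0.0068, -0.0088, -16.3], [-0.1126, 0.01, -0.013, -24.5], [-0.15, 0.0135, -0.0176, -32.6], [-0.188, 0.017, -0.022, -40.8]],
])

```text
time: 1.1
ee_pos: [0.3276, -0.1775, 0.1607]
tcp_rot: [-90.0, -0.0, -80.0]
wrist_force: [-0.3, -0.0, -0.0]
opening: 0.0855
```

move_arm([
  [[-0.0313, 0.0034, 0.021, -8.2], [-0.0626, 0.0068, 0.042, -16.3], [-0.094, 0.01, 0.0635, -24.5], [-0.125, 0.0135, 0.0846, -32.6], [-0.1565, 0.017, 0.106, -40.8]],
])

```text
time: 1.6
ee_pos: [0.406, -0.0053, 0.1437]
tcp_rot: [-90.0, -0.0, -39.2]
wrist_force: [0.1, -0.1, -0.3]
opening: 0.0857
```

move_arm([
  [[-0.01, 0.0034, 0.0365, -8.2], [-0.02, 0.0068, 0.073, -16.3], [-0.03, 0.01, 0.109, -24.5], [-0.04, 0.0135, 0.146, -32.6], [-0.04, 0.0135, 0.146, -32.6]],
], claw=0.05)

```text
time: 2.1
ee_pos: [0.4685, 0.1343, 0.1289]
tcp_rot: [-90.0, 0.1, -6.5]
wrist_force: [-1.2, -0.6, 0.4]
opening: 0.0498
```

Run:
```python
from h import *
import pickle
c=camera("wrist"); pickle.dump(c,open("w1.pkl","wb")); save(c,"w1.png",s=1.2); o=get_obs(); print(o["ee_pos"],o["tcp_rot"],c["T"].round(3).tolist(),c["fx"])
```

```text
[0.4677628  0.13265982 0.12932372] [-90.04523272   0.11341214  -6.77614663] [[0.112, 0.949, 0.294, 0.392], [0.994, -0.107, -0.033, 0.143], [0.0, 0.296, -0.955, 0.308], [0.0, 0.0, 0.0, 1.0]] 361.5951938326696
```

View pics/w1.png

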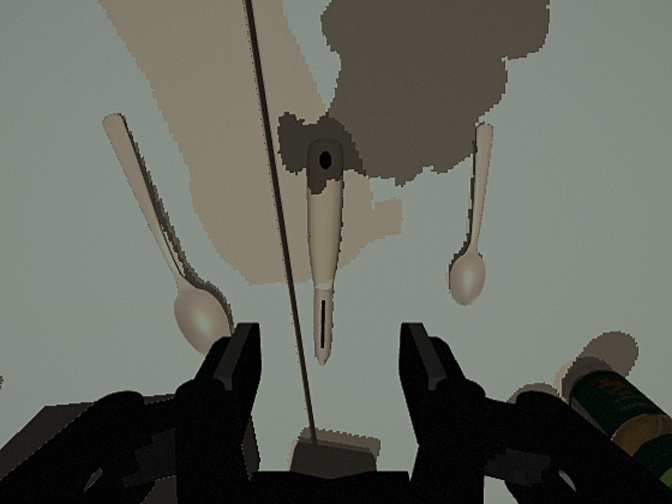

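Wrist view (x1.2): the peeler's handle runs from (325,140) to (323,285) and its blade tip is at (321,363). The big spoon's bowl is at (203,322) and the teaspoon's bowl at (468,275), both clear of the fingers' path.

Run:
```python
from h import *
import pickle
c=pickle.load(open("w1.pkl","rb"))
Q=lambda a,b,z:P(c,a/1.2,b/1.2,z).round(4)
print(Q(325,140,.009),Q(323,287,.009),Q(321,363,.004),"mid handle",Q(325,215,.017),Q(324,250,.012),"spoon bowl right",Q(230,335,.005),"tsp left",Q(450,275,.005))
print("side edges",Q(308,215,.009),Q(342,215,.009),Q(311,265,.009),Q(337,265,.009))
```

```text
[0.4017 0.1392 0.009 ] [0.5052 0.1257 0.009 ] [0.5707 0.1163 0.004 ] mid handle [0.4503 0.1336 0.017 ] [0.4763 0.1298 0.012 ] spoon bowl right [0.5379 0.0494 0.005 ] tsp left [0.5078 0.2198 0.005 ]
side edges [0.4506 0.1215 0.009 ] [0.4533 0.1451 0.009 ] [0.4873 0.119  0.009 ] [0.4894 0.1377 0.009 ]
```

Run:
```python
from h import *
plan([(.4615,.1315,.06,-7.7,3),(.4615,.1315,.004,-7.7,3)],start=[.468,.1326,.1293,-6.8])
```

```text
[[-0.0021, 0.0231, -0.0006, np.float64(0.3)], [-0.0042, 0.0462, -0.0012, np.float64(0.6)], [-0.0063, 0.0693, -0.0019, np.float64(0.9)], [-0.0063, 0.088, -0.0019, np.float64(0.9)], [-0.0063, 0.1066, -0.0019, np.float64(0.9)]]
[[0.0, 0.0187, -0.0, np.float64(-0.0)]]
```

move_arm([
  [[-0.002, 0.023, -0.0006, 0.3], [-0.004, 0.046, -0.001, 0.6], [-0.006, 0.07, -0.0015, 0.9], [-0.006, 0.09, -0.0015, 0.9], [-0.006, 0.107, -0.0015, 0.9]],
])

```text
time: 2.65
ee_pos: [0.461, 0.1293, 0.0224]
tcp_rot: [-90.0, 0.0, -8.0]
wrist_force: [0.0, 0.3, -1.2]
opening: 0.0503
```

move_arm([
  [[0, 0.009, 0, 0], [0, 0.018, 0, 0], [0, 0.018, 0, 0]],
])

```text
time: 2.95
ee_pos: [0.4613, 0.1299, 0.0048]
tcp_rot: [-90.0, 0.1, -7.9]
wrist_force: [-0.1, 0.1, 0.0]
opening: 0.05
```

move_arm([
  [[0, 0, 0.0015, 0], [0, 0, 0.0015, 0], [0, 0, 0.0015, 0], [0, 0, 0.0015, 0], [0, 0, 0.0015, 0]],
], claw=0.01, newtons=30)

```text
time: 3.45
ee_pos: [0.4621, 0.1319, 0.0057]
tcp_rot: [-90.0, -0.0, -7.9]
wrist_force: [0.6, 0.8, 0.4]
opening: 0.0104
```

move_arm([
  [[0, 0, 0, 0], [0, 0, 0, 0], [0, -0.01, 0, 0], [0, -0.03, 0, 0], [0, -0.05, 0, 0]],
])

```text
time: 3.95
ee_pos: [0.4617, 0.1318, 0.0566]
tcp_rot: [-90.0, 0.0, -7.9]
wrist_force: [-0.2, 0.5, 0.2]
opening: 0.0101
```

Run:
```python
from h import *
import pickle
c=camera("wrist"); pickle.dump(c,open("w2.pkl","wb")); save(c,"w2.png",s=1.2); print(get_obs()["opening"])
```

```text
0.009823181076870125
```

View pics/w2.png

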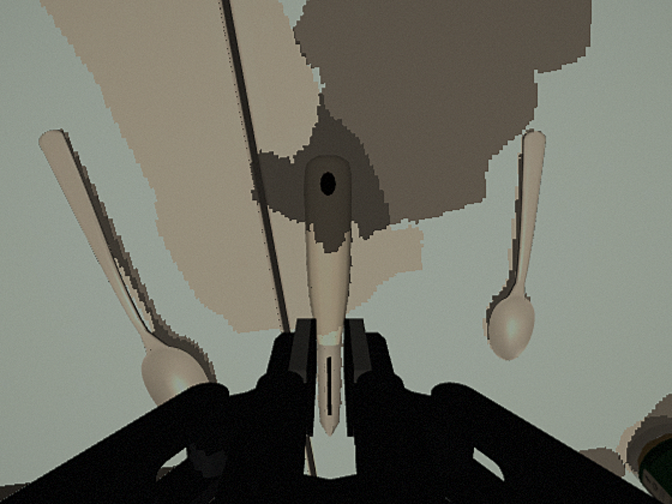

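The picture shows the fingers shut to 10 mm with the peeler (handle end (328,157), tip (330,432)) apparently still on the counter. I check this against the depth.

Run:
```python
from h import *
import pickle
for f,s in(("w1",[(325,140),(325,215),(323,287),(321,330),(321,363)]),("w2",[(328,157),(328,200),(328,270),(328,330),(329,343),(323,390),(330,432),(250,250),(300,335),(360,340)])):
    c=pickle.load(open(f+".pkl","rb"))
    for a,b in s: print(f,a,b,"depth",P(c,a/1.2,b/1.2).round(4),"plane",P(c,a/1.2,b/1.2,.009).round(4))
```

```text
w1 325 140 depth [0.4017 0.1392 0.0091] plane [0.4017 0.1392 0.009 ]
w1 325 215 depth [0.4507 0.1335 0.015 ] plane [0.4519 0.1333 0.009 ]
w1 323 287 depth [0.5035 0.1259 0.0133] plane [0.5052 0.1257 0.009 ]
w1 321 330 depth [0.5394 0.1201 0.0095] plane [0.5396 0.1201 0.009 ]
w1 321 363 depth [0.5676 0.1168 0.0093] plane [0.5678 0.1167 0.009 ]
w2 328 157 depth [0.4014 0.1397 0.009 ] plane [0.4014 0.1397 0.009 ]
w2 328 200 depth [0.4226 0.1367 0.0126] plane [0.4232 0.1366 0.009 ]
w2 328 270 depth [0.4595 0.1316 0.0151] plane [0.4616 0.1313 0.009 ]
w2 328 330 depth [0.4949 0.1268 0.0147] plane [0.4977 0.1263 0.009 ]
w2 329 343 depth [0.5036 0.1261 0.0136] plane [0.506  0.1258 0.009 ]
w2 323 390 depth [0.5374 0.1178 0.0081] plane [0.5368 0.1179 0.009 ]
w2 330 432 depth [0.5668 0.1181 0.0097] plane [0.5674 0.118  0.009 ]
w2 250 250 depth [ 0.447   0.0887 -0.0009] plane [0.4444 0.091  0.009 ]
w2 300 335 depth [0.4487 0.1243 0.109 ] plane [0.4986 0.1099 0.009 ]
w2 360 340 depth [0.4513 0.1433 0.1124] plane [0.5065 0.1439 0.009 ]
```

Run:
```python
from h import *
import pickle
for f in("w1","w2"):
    c=pickle.load(open(f+".pkl","rb")); z=c["range_z"]; H,W=z.shape; v,u=np.mgrid[:H,:W]
    X=np.stack([(u-c["cx"])/c["fx"]*z,(v-c["cy"])/c["fy"]*z,z],-1)@c["T"][:3,:3].T+c["T"][:3,3]
    dark=c["color"].max(-1)<45
    m=(v>255)&dark&(z>0)
    zz=X[m]; lo=zz[zz[:,2]<.14]
    print(f,"cam",c["T"][:3,3].round(3),np.percentile(zz[:,2],[0,1,3,10,50]).round(3))
    # project TCP
    o={"w1":[.468,.1327,.1293],"w2":[.4617,.1318,.0566]}[f]
    p=np.linalg.inv(c["T"])@np.r_[o,1]; print("TCP px*1.2",((p[0]/p[2]*c["fx"]+c["cx"])*1.2,(p[1]/p[2]*c["fy"]+c["cy"])*1.2),"depth",p[2])
    for vv in(265,270,280,300): print(vv,[(uu,z[vv,uu].round(3),X[vv,uu].round(3).tolist()) for uu in(252,258,292,298)] if f=="w2" else [(uu,z[vv,uu].round(3),X[vv,uu].round(3).tolist()) for uu in(200,212,340,350)])
```

```text
w1 cam [0.392 0.143 0.308] [-0.031  0.003  0.012  0.04   0.224]
TCP px*1.2 (np.float64(325.10443061126267), np.float64(304.3354857558865)) depth 0.193109033399618
265 [(200, np.float32(0.338), [0.527, 0.058, -0.001]), (212, np.float32(0.338), [0.529, 0.069, -0.001]), (340, np.float32(0.338), [0.542, 0.188, -0.001]), (350, np.float32(0.338), [0.543, 0.197, -0.001])]
270 [(200, np.float32(0.146), [0.452, 0.106, 0.175]), (212, np.float32(0.147), [0.454, 0.111, 0.174]), (340, np.float32(0.148), [0.46, 0.162, 0.173]), (350, np.float32(0.148), [0.46, 0.167, 0.173])]
280 [(200, np.float32(0.139), [0.453, 0.107, 0.182]), (212, np.float32(0.144), [0.456, 0.111, 0.177]), (340, np.float32(0.139), [0.459, 0.161, 0.183]), (350, np.float32(0.138), [0.459, 0.165, 0.183])]
300 [(200, np.float32(0.125), [0.454, 0.11, 0.197]), (212, np.float32(0.145), [0.464, 0.11, 0.179]), (340, np.float32(0.138), [0.466, 0.16, 0.186]), (350, np.float32(0.125), [0.46, 0.162, 0.197])]
w2 cam [0.386 0.143 0.235] [-0.025  0.007  0.021  0.123  0.157]
TCP px*1.2 (np.float64(328.7101240833311), np.float64(304.4928104314366)) depth 0.19351130501685865
265 [(252, np.float32(0.153), [0.449, 0.124, 0.095]), (258, np.float32(0.152), [0.449, 0.127, 0.096]), (292, np.float32(0.152), [0.451, 0.141, 0.096]), (298, np.float32(0.152), [0.451, 0.144, 0.096])]
270 [(252, np.float32(0.148), [0.449, 0.125, 0.101]), (258, np.float32(0.149), [0.449, 0.127, 0.1]), (292, np.float32(0.147), [0.451, 0.141, 0.101]), (298, np.float32(0.148), [0.451, 0.143, 0.101])]
280 [(252, np.float32(0.139), [0.449, 0.125, 0.11]), (258, np.float32(0.14), [0.449, 0.127, 0.109]), (292, np.float32(0.139), [0.451, 0.14, 0.11]), (298, np.float32(0.139), [0.451, 0.143, 0.11])]
300 [(252, np.float32(0.124), [0.448, 0.126, 0.125]), (258, np.float32(0.125), [0.449, 0.128, 0.125]), (292, np.float32(0.125), [0.451, 0.14, 0.125]), (298, np.float32(0.124), [0.45, 0.142, 0.126])]
```

The depth shows the real fingertips about 37 mm behind the reported TCP: lowest finger point at z=0.095 with TCP at 0.057. So the grasp closed above the handle and nothing was moved. I go down again, guarded, with the measured offset.

move_arm([
  [[0, 0, 0, 0], [0, 0, 0, 0], [0, 0.02, 0, 0], [0, 0.04, 0, 0], [0, 0.055, 0, 0]],
], claw=0.05)

```text
time: 4.5
ee_pos: [0.461, 0.1316, -0.0015]
tcp_rot: [-90.0, 0.1, -7.9]
wrist_force: [0.1, 0.0, 0.5]
opening: 0.0504
```

move_arm([
  [[0, 0.008, 0, 0], [0, 0.014, 0, 0], [0, 0.014, 0, 0]],
])

```text
time: 4.8
ee_pos: [0.4617, 0.1318, -0.014]
tcp_rot: [-90.0, 0.0, -7.9]
wrist_force: [0.0, -0.7, -0.2]
opening: 0.0502
```

```bash
cat >> h.py <<'E'
def tips():
    c=camera("wrist"); z=c["range_z"]; H,W=z.shape; v,u=np.mgrid[:H,:W]
    X=np.stack([(u-c["cx"])/c["fx"]*z,(v-c["cy"])/c["fy"]*z,z],-1)@c["T"][:3,:3].T+c["T"][:3,3]
    f=(z>0.1)&(z<.19)&(c["color"].max(-1)<60)&(v>240)&(v<280)
    f=cv2.erode(f.astype(np.uint8),np.ones((3,3)))>0
    o=get_obs(); print("TCP",o["ee_pos"].round(4),"F",o["wrist_force"].round(1),"open",round(o["opening"],4),"lowest finger z",np.percentile(X[f][:,2],[0,1,3]).round(4) if f.any() else None)
    return c
E
python3 -c "
from h import *
tips()"
```

```text
TCP [ 0.462   0.1319 -0.0134] F [0.5 0.  0.3] open 0.0502 lowest finger z [-0.0099 -0.0088 -0.0073]
```

move_arm([
  [[0, 0.006, 0, 0], [0, 0.012, 0, 0], [0, 0.012, 0, 0]],
])

```text
time: 5.15
ee_pos: [0.4615, 0.1317, -0.0263]
tcp_rot: [-90.0, 0.1, -7.9]
wrist_force: [-0.9, -0.7, -0.2]
opening: 0.0501
```

move_arm([
  [[0, 0.004, 0, 0], [0, 0.008, 0, 0], [0, 0.008, 0, 0]],
])

```text
time: 5.45
ee_pos: [0.4616, 0.1318, -0.0341]
tcp_rot: [-90.0, 0.0, -7.9]
wrist_force: [-0.2, -0.2, -0.8]
opening: 0.0501
```

```bash
python3 -c "
from h import *
c=tips(); save(c,'w3.png',s=1.2)"
```

```text
TCP [ 0.4617  0.1318 -0.0339] F [-0.2 -0.2 -0.2] open 0.0501 lowest finger z [-0.0148 -0.014  -0.0134]
```

View pics/w3.png

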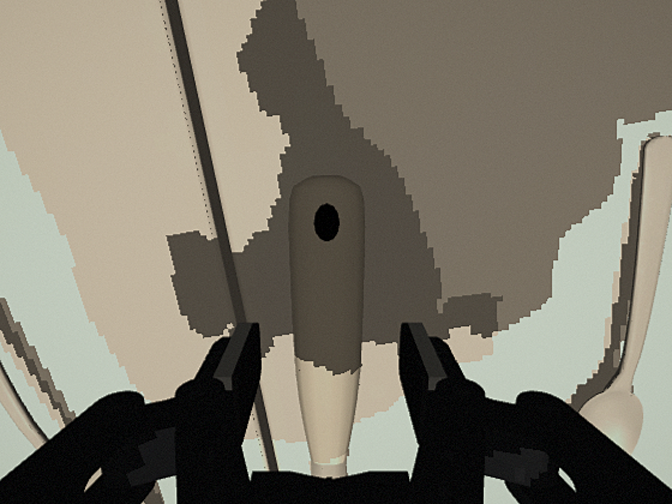

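The fingers now straddle the handle, at (240,330) and (420,330) with the handle between x=290 and 362. I close.

move_arm([
  [[0, 0, 0, 0], [0, 0, 0, 0], [0, 0, 0, 0], [0, 0, 0, 0], [0, 0, 0, 0]],
], claw=0.0, newtons=35)

```text
time: 6.0
ee_pos: [0.4621, 0.1319, -0.0332]
tcp_rot: [-90.0, -0.0, -7.9]
wrist_force: [-0.5, -0.4, 3.9]
opening: 0.0211
```

move_arm([
  [[0, 0, 0, 0], [0, -0.005, 0, 0], [0, -0.015, 0, 0], [0, -0.03, 0, 0], [0, -0.05, 0, 0]],
])

```text
time: 6.5
ee_pos: [0.4614, 0.1317, 0.0168]
tcp_rot: [-90.0, 0.1, -7.9]
wrist_force: [0.0, -0.0, -0.2]
opening: 0.0215
```

The peeler is gripped at 21 mm opening and lifted. Next I carry it over the box at a height above the lid and the knife block.

Run:
```python
from h import *
g=B(-.003,-.0245); print(g)
plan([(.4614,.1317,.10,-7.9,3),(.455,.06,.215,-7.9,4),(g[0],g[1],.215,26.3,11),(g[0],g[1],.10,26.3,4)],start=[.4614,.1317,.0168,-7.9])
```

```text
[ 0.472119  -0.2772655]
[[0.0, -0.0277, 0.0, np.float64(-0.0)], [0.0, -0.0555, 0.0, np.float64(-0.0)], [0.0, -0.0832, 0.0, np.float64(-0.0)], [0.0009, -0.112, -0.018, np.float64(-0.0)], [0.0018, -0.1407, -0.0359, np.float64(-0.0)]]
[[0.0009, -0.0288, -0.018, np.float64(-0.0)], [0.0018, -0.0575, -0.0359, np.float64(-0.0)], [0.0075, -0.0575, -0.0661, np.float64(-3.1)], [0.0133, -0.0575, -0.0963, np.float64(-6.2)], [0.019, -0.0575, -0.1264, np.float64(-9.3)]]
[[0.0008, -0.0, -0.0307, np.float64(-3.1)], [0.0016, -0.0, -0.0614, np.float64(-6.2)], [0.0024, -0.0, -0.0921, np.float64(-9.3)], [0.0032, -0.0, -0.1228, np.float64(-12.4)], [0.004, -0.0, -0.1534, np.float64(-15.5)]]
[[-0.0075, -0.0, -0.0298, np.float64(-3.1)], [-0.0149, -0.0, -0.0596, np.float64(-6.2)], [-0.0224, -0.0, -0.0893, np.float64(-9.3)], [-0.0224, 0.0287, -0.0893, np.float64(-9.3)], [-0.0224, 0.0575, -0.0893, np.float64(-9.3)]]
[[0.0, 0.0288, -0.0, np.float64(-0.0)], [0.0, 0.0575, -0.0, np.float64(-0.0)]]
```

move_arm([
  [[0, -0.028, 0, 0], [0, -0.055, 0, 0], [0, -0.083, 0, 0], [0.001, -0.112, -0.018, 0], [0.002, -0.141, -0.036, 0]],
])

```text
time: 7.0
ee_pos: [0.4587, 0.0957, 0.1592]
tcp_rot: [-90.0, -0.0, -7.8]
wrist_force: [0.4, 0.4, -0.9]
opening: 0.0211
```

move_arm([
  [[0.001, -0.029, -0.018, 0], [0.002, -0.0575, -0.036, 0], [0.0075, -0.0575, -0.066, -3.1], [0.013, -0.0575, -0.096, -6.2], [0.019, -0.0575, -0.126, -9.3]],
])

```text
time: 7.5
ee_pos: [0.4604, -0.0325, 0.2159]
tcp_rot: [-90.0, -0.1, 1.6]
wrist_force: [0.8, 0.7, -1.5]
opening: 0.0209
```

move_arm([
  [[0.001, 0, -0.031, -3.1], [0.0015, 0, -0.061, -6.2], [0.0025, 0, -0.092, -9.3], [0.003, 0, -0.123, -12.4], [0.004, 0, -0.1535, -15.5]],
])

```text
time: 8.0
ee_pos: [0.4682, -0.1861, 0.2156]
tcp_rot: [-90.0, -0.0, 17.1]
wrist_force: [0.1, 0.2, -0.4]
opening: 0.0211
```

move_arm([
  [[-0.0075, 0, -0.03, -3.1], [-0.015, 0, -0.06, -6.2], [-0.0225, 0, -0.089, -9.3], [-0.0225, 0, -0.089, -9.3], [-0.0225, 0, -0.089, -9.3]],
])

```text
time: 8.5
ee_pos: [0.4725, -0.2769, 0.2151]
tcp_rot: [-90.0, 0.0, 26.1]
wrist_force: [0.7, 1.3, -0.2]
opening: 0.0218
```

Run:
```python
from h import *
import pickle
c=camera("wrist"); pickle.dump(c,open("w4.pkl","wb")); save(c,"w4.png",s=1.2); o=get_obs(); print(o["ee_pos"],o["tcp_rot"],o["opening"],o["wrist_force"])
```

```text
[ 0.47267716 -0.27625011  0.21524986] [-8.99806358e+01 -1.95065010e-03  2.61820980e+01] 0.02153854843667219 [ 0.1154369   0.33012176 -1.48851725]
```

View pics/w4.png

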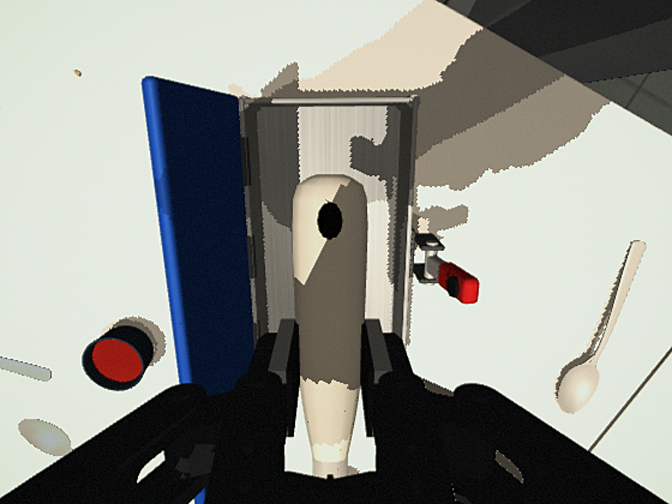

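Wrist view 4 (x1.2): the peeler, with its handle end at (330,180), is centred between the walls (x from 250 to 410) and parallel to them. The end rim corners are at (242,98) and (417,98), and the lever tip is at (465,285).

Run:
```python
from h import *
import pickle
c=pickle.load(open("w4.pkl","rb"))
def bx(p): d=p[:2]-C; return np.r_[d@ex,d@ey,p[2]].round(4)
for a,b,z in((242,98,.062),(417,98,.062),(410,340,.062),(254,250,.062),(415,170,.062),(340,99,.062)): print(a,b,bx(P(c,a/1.2,b/1.2,z)))
print("lever tip",bx(P(c,470/1.2,286/1.2)),"lid top corner",bx(P(c,147/1.2,78/1.2)),bx(P(c,160/1.2,85/1.2)), bx(P(c,172/1.2,230/1.2)),bx(P(c,185/1.2,340/1.2)))
for a,b in((232,268),(430,243),(425,272),(415,270)): print(bx(P(c,a/1.2,b/1.2)))
g=[.4727,-.2763]
plan([(.4721,-.2773,.10,26.3,5),(.4721,-.2773,.0,26.3,5),(.4721,-.2773,-.018,26.3,2)],start=[.4727,-.2763,.2152,26.2])
```

```text
242 98 [ 0.0584 -0.1183  0.062 ]
417 98 [-0.0672 -0.1181  0.062 ]
410 340 [-0.0724  0.0752  0.062 ]
254 250 [ 0.0559 -0.0048  0.062 ]
415 170 [-0.0686 -0.0672  0.062 ]
340 99 [-0.0119 -0.1175  0.062 ]
lever tip [-0.0916 -0.0039  0.1408] lid top corner [ 0.0732 -0.1193  0.1949] [ 0.0692 -0.1167  0.1917] [ 0.07   -0.053   0.1946] [0.0698 0.0047 0.1945]
[ 0.0637 -0.0049  0.1075]
[-0.0789 -0.0157  0.0821]
[-0.0771  0.0077  0.0802]
[-0.0734  0.0128  0.0605]
[[-0.0002, 0.023, -0.0001, np.float64(-0.0)], [-0.0004, 0.0461, -0.0003, np.float64(-0.0)], [-0.0006, 0.0691, -0.0004, np.float64(-0.1)], [-0.0008, 0.0922, -0.0005, np.float64(-0.1)], [-0.001, 0.1152, -0.0006, np.float64(-0.1)]]
[[0.0, 0.02, -0.0, np.float64(-0.0)], [0.0, 0.04, -0.0, np.float64(-0.0)], [0.0, 0.06, -0.0, np.float64(-0.0)], [0.0, 0.08, -0.0, np.float64(-0.0)], [0.0, 0.1, -0.0, np.float64(-0.0)]]
[[0.0, 0.009, -0.0, np.float64(-0.0)], [0.0, 0.018, -0.0, np.float64(-0.0)]]
```

move_arm([
  [[0, 0.023, 0, 0], [-0.001, 0.046, 0, 0], [-0.001, 0.069, 0, 0], [-0.001, 0.092, -0.001, 0], [-0.001, 0.115, -0.001, 0]],
])

```text
time: 9.05
ee_pos: [0.4726, -0.2767, 0.0997]
tcp_rot: [-90.0, -0.0, 26.3]
wrist_force: [0.2, -0.0, -0.6]
opening: 0.021
```

move_arm([
  [[0, 0.022, 0, 0], [0, 0.044, 0, 0], [0, 0.066, 0, 0], [0, 0.085, 0, 0], [0, 0.1, 0, 0]],
])

```text
time: 9.55
ee_pos: [0.4723, -0.2767, -0.0008]
tcp_rot: [-90.0, 0.0, 26.3]
wrist_force: [0.1, -0.9, -1.2]
opening: 0.0213
```

move_arm([
  [[0, 0.008, 0, 0], [0, 0.016, 0, 0], [0, 0.02, 0, 0], [0, 0.02, 0, 0]],
])

```text
time: 9.95
ee_pos: [0.4724, -0.2778, -0.0201]
tcp_rot: [-90.0, 0.0, 26.2]
wrist_force: [-1.3, 0.4, -1.4]
opening: 0.0212
```

move_arm([
  [[0, 0.003, 0, 0], [0, 0.005, 0, 0], [0, 0.007, 0, 0], [0, 0.007, 0, 0]],
])

```text
time: 10.35
ee_pos: [0.4723, -0.2778, -0.0272]
tcp_rot: [-90.0, 0.0, 26.2]
wrist_force: [0.4, 0.4, -0.6]
opening: 0.0211
```

move_arm([
  [[0, 0.001, 0, 0], [0, 0.001, 0, 0]],
])

```text
time: 10.55
ee_pos: [0.4724, -0.2778, -0.0281]
tcp_rot: [-90.0, 0.0, 26.2]
wrist_force: [0.4, -0.5, -0.3]
opening: 0.0214
```

move_arm([
  [[0, 0.001, 0, 0], [0, 0.001, 0, 0]],
])

```text
time: 10.75
ee_pos: [0.4724, -0.2779, -0.0291]
tcp_rot: [-90.0, 0.0, 26.2]
wrist_force: [-0.1, 0.2, -1.8]
opening: 0.0211
```

move_arm([
  [[0, 0.001, 0, 0], [0, 0.001, 0, 0]],
])

```text
time: 10.95
ee_pos: [0.4725, -0.2779, -0.0292]
tcp_rot: [-90.0, -0.0, 26.2]
wrist_force: [-2.4, 2.4, 6.2]
opening: 0.0213
```

Contact with the box floor (6 N). I release and rise.

move_arm([
  [[0, 0, 0, 0], [0, 0, 0, 0], [0, 0, 0, 0], [0, 0, 0, 0]],
], claw=0.045)

```text
time: 11.35
ee_pos: [0.4718, -0.2771, -0.0303]
tcp_rot: [-89.9, 0.0, 26.2]
wrist_force: [-3.2, 4.9, 2.0]
opening: 0.0449
```

move_arm([
  [[0, -0.01, 0, 0], [0, -0.03, 0, 0], [0, -0.06, 0, 0], [0, -0.1, 0, 0], [0, -0.14, 0, 0]],
])

```text
time: 11.85
ee_pos: [0.4722, -0.2779, 0.112]
tcp_rot: [-90.0, -0.0, 26.2]
wrist_force: [0.8, -1.3, -0.3]
opening: 0.0448
```

move_arm([
  [[0, -0.04, 0, 0], [0, -0.08, 0, 0], [0, -0.1, 0, 0], [0, -0.1, 0, 0]],
], claw=0.0)

```text
time: 12.25
ee_pos: [0.4735, -0.2787, 0.2143]
tcp_rot: [-90.3, -0.2, 26.2]
wrist_force: [0.4, 0.3, -0.2]
opening: 0.0002
```

Run:
```python
from h import *
import pickle
c=camera("wrist"); pickle.dump(c,open("w5.pkl","wb")); save(c,"w5.png",s=1.2); o=get_obs(); print(o["ee_pos"],o["tcp_rot"],o["opening"],o["wrist_force"])
```

```text
[ 0.4730986  -0.27837633  0.21198141] [-90.17676007  -0.10666463  26.23328349] 2.014110334556345e-05 [ 0.27504565 -0.57059627 -0.50899918]
```

View pics/w5.png

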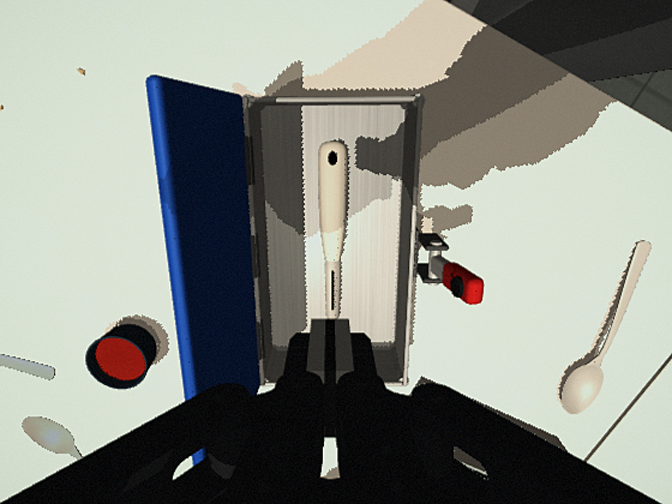

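Wrist view 5: the peeler lies flat on the box floor, (332,140) to (332,318), clear of all walls. The spoon and ramekin are undisturbed. Next, the lid: I first measure the closed fingertips.

Run:
```python
from h import *
import pickle
c=pickle.load(open("w5.pkl","rb")); o=[.4731,-.2784,.2120]
for b in(322,326,330,340,352,370): print([ (a,(P(c,a/1.2,b/1.2)-o).round(4).tolist()) for a in(315,330,345)])
R=Ro.from_euler("xyz",[-90,0,26.2],degrees=True).as_matrix()
print("tool",[(R.T@(P(c,330/1.2,b/1.2)-o)).round(4).tolist() for b in(322,330,350,374,385)])
```

```text
[(315, [-0.0084, -0.0089, 0.045]), (330, [-0.0107, -0.0043, 0.045]), (345, [-0.0129, 0.0003, 0.0448])]
[(315, [-0.0084, -0.0088, 0.0481]), (330, [-0.0107, -0.0043, 0.0482]), (345, [-0.0128, 0.0003, 0.0479])]
[(315, [-0.0086, -0.0088, 0.0512]), (330, [-0.0107, -0.0043, 0.051]), (345, [-0.0129, 0.0001, 0.0512])]
[(315, [-0.0086, -0.0085, 0.058]), (330, [-0.0108, -0.0043, 0.0581]), (345, [-0.013, -0.0002, 0.0584])]
[(315, [-0.009, -0.0084, 0.066]), (330, [-0.0108, -0.0043, 0.0657]), (345, [-0.0128, -0.0003, 0.0656])]
[(315, [-0.0091, -0.008, 0.0756]), (330, [-0.0108, -0.0043, 0.0755]), (345, [-0.0128, -0.0006, 0.0757])]
tool [[-0.0115, -0.045, 0.0008], [-0.0115, -0.051, 0.0009], [-0.0115, -0.0643, 0.0009], [-0.0108, -0.0763, 0.001], [-0.0069, -0.0756, 0.001]]
```

```bash
sed -i 's/C=np.array(\[.4954,-.2691\])/C=np.array([.4941,-.2664])/' h.py
python3 - <<'E'
from h import *
s=[.4731,-.2784,.2120,26.2]
print("approach"); a=B(.125,-.07)
plan([(*a,.212,26.3,6),(*a,.137,26.3,4)],start=s)
def arc(th,r=.115,h=.009,y=-.07,off=.04):
    p=B(.065-r*np.cos(th)+.008*np.sin(th)+h,y); return (*p,.062+r*np.sin(th)+.008*np.cos(th)-off,26.3,1)
print("arc"); ths=np.linspace(1.7,0.08,30); print(ths.round(2))
plan([arc(t) for t in ths],start=(*a,.137,26.3))
E
```

```text
approach
[[-0.0076, -0.0, -0.0206, np.float64(-0.0)], [-0.0152, -0.0, -0.0412, np.float64(-0.0)], [-0.0228, -0.0, -0.0618, np.float64(-0.1)], [-0.0304, -0.0, -0.0824, np.float64(-0.1)], [-0.038, -0.0, -0.103, np.float64(-0.1)]]
[[-0.0076, -0.0, -0.0206, np.float64(-0.0)], [-0.0076, 0.0187, -0.0206, np.float64(-0.0)], [-0.0076, 0.0375, -0.0206, np.float64(-0.0)], [-0.0076, 0.0562, -0.0206, np.float64(-0.0)], [-0.0076, 0.075, -0.0206, np.float64(-0.0)]]
arc
[1.7  1.64 1.59 1.53 1.48 1.42 1.36 1.31 1.25 1.2  1.14 1.09 1.03 0.97
 0.92 0.86 0.81 0.75 0.69 0.64 0.58 0.53 0.47 0.42 0.36 0.3  0.25 0.19
 0.14 0.08]
[[-0.0, 0.002, 0.0282, np.float64(-0.0)], [-0.0, 0.0009, 0.0346, np.float64(-0.0)], [-0.0, 0.0002, 0.041, np.float64(-0.0)], [-0.0, -0.0002, 0.0474, np.float64(-0.0)], [-0.0, -0.0002, 0.0538, np.float64(-0.0)]]
[[-0.0, 0.0003, 0.0064, np.float64(-0.0)], [-0.0, 0.001, 0.0128, np.float64(-0.0)], [-0.0, 0.0021, 0.0192, np.float64(-0.0)], [-0.0, 0.0035, 0.0255, np.float64(-0.0)], [-0.0, 0.0053, 0.0316, np.float64(-0.0)]]
[[-0.0, 0.0021, 0.0061, np.float64(-0.0)], [-0.0, 0.0045, 0.012, np.float64(-0.0)], [-0.0, 0.0073, 0.0179, np.float64(-0.0)], [-0.0, 0.0104, 0.0235, np.float64(-0.0)], [-0.0, 0.0138, 0.029, np.float64(-0.0)]]
[[-0.0, 0.0037, 0.0053, np.float64(-0.0)], [-0.0, 0.0077, 0.0103, np.float64(-0.0)], [-0.0, 0.0119, 0.0152, np.float64(-0.0)], [-0.0, 0.0165, 0.0197, np.float64(-0.0)], [-0.0, 0.0212, 0.0241, np.float64(-0.0)]]
[[-0.0, 0.005, 0.004, np.float64(-0.0)], [-0.0, 0.0102, 0.0078, np.float64(-0.0)], [-0.0, 0.0157, 0.0113, np.float64(-0.0)], [-0.0, 0.0213, 0.0144, np.float64(-0.0)], [-0.0, 0.027, 0.0173, np.float64(-0.0)]]
[[-0.0, 0.0059, 0.0025, np.float64(-0.0)], [-0.0, 0.012, 0.0047, np.float64(-0.0)], [-0.0, 0.0182, 0.0065, np.float64(-0.0)], [-0.0, 0.0244, 0.008, np.float64(-0.0)], [-0.0, 0.0308, 0.0091, np.float64(-0.0)]]
```

move_arm([
  [[-0.0075, 0, -0.021, 0], [-0.015, 0, -0.041, 0], [-0.023, 0, -0.062, 0], [-0.03, 0, -0.082, -0.1], [-0.038, 0, -0.103, -0.1]],
])

```text
time: 12.8
ee_pos: [0.4836, -0.3877, 0.2086]
tcp_rot: [-89.9, 0.0, 26.3]
wrist_force: [-0.2, -0.7, 1.2]
opening: -0.0003
```

move_arm([
  [[-0.0075, 0, -0.0205, 0], [-0.0075, 0.019, -0.0205, 0], [-0.0075, 0.0375, -0.0205, 0], [-0.0075, 0.056, -0.0205, 0], [-0.0075, 0.075, -0.0205, 0]],
])

```text
time: 13.3
ee_pos: [0.4857, -0.4085, 0.1328]
tcp_rot: [-89.9, 0.0, 26.3]
wrist_force: [0.1, 1.0, 0.8]
opening: -0.0002
```

move_arm([
  [[0, 0, 0.007, 0], [0, 0, 0.014, 0], [0, 0.001, 0.021, 0], [0, 0.001, 0.028, 0]],
])

```text
time: 13.7
ee_pos: [0.4738, -0.3832, 0.135]
tcp_rot: [-90.1, -0.0, 26.3]
wrist_force: [0.8, -0.1, 0.4]
opening: 0.0001
```

move_arm([
  [[0, 0, 0.005, 0], [0, -0.001, 0.01, 0], [0, -0.001, 0.015, 0], [0, -0.001, 0.02, 0], [0, -0.001, 0.026, 0]],
])

```text
time: 14.2
ee_pos: [0.4622, -0.3602, 0.1352]
tcp_rot: [-90.0, -0.0, 26.3]
wrist_force: [0.8, -1.1, 0.1]
opening: 0.0003
```

```bash
cat >> h.py <<'E'
def lid(cam="side"):
    c=camera(cam); z=c["range_z"]; H,W=z.shape; v,u=np.mgrid[:H,:W]
    X=np.stack([(u-c["cx"])/c["fx"]*z,(v-c["cy"])/c["fy"]*z,z],-1)@c["T"][:3,:3].T+c["T"][:3,3]
    b=c["color"].astype(int); m=(b[...,0]>b[...,2]+40)&(z>0)
    d=X[...,:2]-C; m&=(abs(d@ex)<.13)&(abs(d@ey)<.15)&(X[...,2]<.25)
    m=cv2.erode(m.astype(np.uint8),np.ones((3,3)))>0; p=X[m]; n=np.linalg.svd(p-p.mean(0),full_matrices=False)[2][2]
    q=np.c_[(p[:,:2]-C)@ex,(p[:,:2]-C)@ey,p[:,2]]
    nx=n[:2]@ex; 
    if n[2]<0 and abs(n[2])>.3 or nx<0 and abs(n[2])<=.3: n=-n; nx=-nx
    print(cam,len(p),"lid angle",round(np.arctan2(nx,n[2]),3),"min",q.min(0).round(3),"max",q.max(0).round(3)); return c
E
python3 -c "
from h import *
lid()"
```

```text
side 1268 lid angle 1.433 min [ 0.055 -0.121  0.064] max [0.079 0.119 0.196]
```

The lid moves with the finger (1.62 to 1.43) at a small force. I continue the arc.

Run:
```python
from h import *
o=get_obs(); print(o["ee_pos"],o["wrist_force"])
def arc(th,r=.115,h=.009,y=-.07,off=.04):
    p=B(.065-r*np.cos(th)+.008*np.sin(th)+h,y); return (*p,.062+r*np.sin(th)+.008*np.cos(th)-off,26.3,1)
plan([arc(t) for t in np.linspace(1.40,0.1,25)],start=(*o["ee_pos"],26.3))
```

```text
[ 0.46182541 -0.35938863  0.13513441] [ 1.62229014 -1.39298937  0.51341955]
[[0.0002, -0.0016, 0.0067, np.float64(-0.0)], [0.0002, -0.0008, 0.0129, np.float64(-0.0)], [0.0002, 0.0004, 0.0191, np.float64(-0.0)], [0.0002, 0.0018, 0.0251, np.float64(-0.0)], [0.0002, 0.0036, 0.0311, np.float64(-0.0)]]
[[-0.0, 0.0021, 0.0059, np.float64(-0.0)], [-0.0, 0.0045, 0.0116, np.float64(-0.0)], [-0.0, 0.0073, 0.0172, np.float64(-0.0)], [-0.0, 0.0103, 0.0227, np.float64(-0.0)], [-0.0, 0.0136, 0.028, np.float64(-0.0)]]
[[-0.0, 0.0036, 0.0051, np.float64(-0.0)], [-0.0, 0.0075, 0.01, np.float64(-0.0)], [-0.0, 0.0116, 0.0147, np.float64(-0.0)], [-0.0, 0.016, 0.0191, np.float64(-0.0)], [-0.0, 0.0206, 0.0233, np.float64(-0.0)]]
[[-0.0, 0.0048, 0.0039, np.float64(-0.0)], [-0.0, 0.0099, 0.0076, np.float64(-0.0)], [-0.0, 0.0151, 0.011, np.float64(-0.0)], [-0.0, 0.0205, 0.0141, np.float64(-0.0)], [-0.0, 0.0261, 0.0169, np.float64(-0.0)]]
[[-0.0, 0.0057, 0.0025, np.float64(-0.0)], [-0.0, 0.0116, 0.0047, np.float64(-0.0)], [-0.0, 0.0175, 0.0066, np.float64(-0.0)], [-0.0, 0.0236, 0.0081, np.float64(-0.0)], [-0.0, 0.0297, 0.0093, np.float64(-0.0)]]
```

move_arm([
  [[0, -0.001, 0.0065, 0], [0, -0.001, 0.013, 0], [0, 0.0005, 0.019, 0], [0, 0.002, 0.025, 0], [0, 0.0035, 0.031, 0]],
])

```text
time: 14.75
ee_pos: [0.4482, -0.3321, 0.1313]
tcp_rot: [-90.0, 0.0, 26.3]
wrist_force: [0.9, -2.7, -0.3]
opening: 0.0003
```

move_arm([
  [[0, 0.002, 0.006, 0], [0, 0.0045, 0.0115, 0], [0, 0.0075, 0.017, 0], [0, 0.0105, 0.0225, 0], [0, 0.0135, 0.028, 0]],
])

```text
time: 15.25
ee_pos: [0.4359, -0.3071, 0.1177]
tcp_rot: [-90.0, -0.0, 26.3]
wrist_force: [0.9, -3.2, 0.6]
opening: -0.0005
```

```bash
python3 -c "
from h import *
lid(); lid('scene'); print(get_obs()['ee_pos'],get_obs()['wrist_force'])"
```

```text
side 1768 lid angle 0.913 min [-0.009 -0.121  0.065] max [0.076 0.121 0.172]
scene 243 lid angle 0.905 min [ 0.012 -0.113  0.069] max [0.066 0.049 0.142]
[ 0.43563163 -0.30662165  0.1174649 ] [ 0.34081963  0.19555689 -0.0098841 ]
```

The lid is at 0.91 and tracks the plan well. I continue.

move_arm([
  [[0, 0.0035, 0.005, 0], [0, 0.0075, 0.01, 0], [0, 0.0115, 0.0145, 0], [0, 0.016, 0.019, 0], [0, 0.0205, 0.0235, 0]],
])

```text
time: 15.85
ee_pos: [0.4255, -0.2861, 0.0971]
tcp_rot: [-90.0, 0.0, 26.3]
wrist_force: [0.2, -1.3, 0.6]
opening: 0.0001
```

move_arm([
  [[0, 0.005, 0.004, 0], [0, 0.01, 0.0075, 0], [0, 0.015, 0.011, 0], [0, 0.0205, 0.014, 0], [0, 0.026, 0.017, 0]],
])

```text
time: 16.35
ee_pos: [0.418, -0.271, 0.071]
tcp_rot: [-90.0, -0.0, 26.3]
wrist_force: [1.1, -1.4, 1.6]
opening: 0.0
```

```bash
python3 -c "
from h import *
lid(); lid('scene'); print(get_obs()['ee_pos'],get_obs()['wrist_force'])"
```

```text
side 1640 lid angle 0.342 min [-0.053 -0.12   0.066] max [0.072 0.123 0.117]
scene 1021 lid angle 0.349 min [-0.023 -0.116  0.065] max [0.065 0.119 0.106]
[ 0.41758058 -0.27048672  0.0705292 ] [ 0.14254684  0.25050498 -0.37195828]
```

move_arm([
  [[0, 0.004, 0.002, 0], [0, 0.008, 0.0035, 0], [0, 0.012, 0.005, 0], [0, 0.016, 0.006, 0], [0, 0.02, 0.007, 0]],
])

```text
time: 16.95
ee_pos: [0.4149, -0.2647, 0.0511]
tcp_rot: [-90.0, -0.0, 26.3]
wrist_force: [-0.1, -0.3, 2.1]
opening: 0.0003
```

move_arm([
  [[0, 0.003, 0.0005, 0], [0, 0.006, 0.001, 0], [0, 0.009, 0.001, 0], [0, 0.012, 0.0015, 0], [0, 0.015, 0.0015, 0]],
])

```text
time: 17.45
ee_pos: [0.4144, -0.2635, 0.0362]
tcp_rot: [-90.0, -0.0, 26.3]
wrist_force: [-0.2, 0.9, 2.4]
opening: -0.0001
```

```bash
python3 -c "
from h import *
lid(); lid('scene'); print(get_obs()['ee_pos'],get_obs()['wrist_force'])"
```

```text
side 1297 lid angle 0.022 min [-0.06  -0.12   0.062] max [0.072 0.123 0.08 ]
scene 1161 lid angle 0.019 min [-0.039 -0.116  0.061] max [0.064 0.12  0.085]
[ 0.414227   -0.26349192  0.03598397] [ 0.35478776  0.84283674 -0.33308874]
```

Almost shut. I press down slowly until the force rises.

move_arm([
  [[0, 0.0015, 0, 0], [0, 0.003, 0, 0], [0, 0.003, 0, 0]],
])

```text
time: 17.85
ee_pos: [0.4144, -0.2636, 0.0337]
tcp_rot: [-90.0, -0.0, 26.3]
wrist_force: [-1.6, 0.9, 4.2]
opening: 0.0001
```

move_arm([
  [[0, 0.001, 0, 0], [0, 0.002, 0, 0], [0, 0.002, 0, 0]],
])

```text
time: 18.15
ee_pos: [0.4145, -0.2637, 0.0335]
tcp_rot: [-90.1, -0.0, 26.3]
wrist_force: [-6.6, 4.0, 18.1]
opening: -0.0001
```

The lid is hard against its stop (18 N, z unchanged). I retreat and move round to the front of the lever.

Run:
```python
from h import *
o=get_obs(); s=(*o["ee_pos"],26.3); a=B(-.14,-.004); u=B(-.04,-.07)
plan([(*s[:2],.09,26.3,3),(*s[:2],.17,26.3,2),(*a,.17,26.3,4),(*a,.09,26.3,3),(*B(-.115,-.004),.09,26.3,3)],start=(s[0],s[1],.0315,26.3))
def arc(f,r=.05,h=.009,y=-.004,off=.0365):
    p=B(-.077+r*np.cos(f)-.006*np.sin(f)-h,y); return (*p,.079+r*np.sin(f)+.006*np.cos(f)-off,26.3,1)
print('arc');plan([arc(t) for t in np.linspace(1.75,0.1,20)],start=(*B(-.115,-.004),.09,26.3))
```

```text
[[0.0, -0.0195, 0.0, np.float64(-0.0)], [0.0, -0.039, 0.0, np.float64(-0.0)], [0.0, -0.0585, 0.0, np.float64(-0.0)], [0.0, -0.0985, 0.0, np.float64(-0.0)], [0.0, -0.1385, 0.0, np.float64(-0.0)]]
[[0.0165, 0.0, 0.0256, np.float64(-0.0)], [0.0331, 0.0, 0.0511, np.float64(-0.0)], [0.0496, 0.0, 0.0767, np.float64(-0.0)], [0.0661, 0.0, 0.1022, np.float64(-0.0)], [0.0661, 0.0267, 0.1022, np.float64(-0.0)]]
[[0.0, 0.0267, -0.0, np.float64(-0.0)], [0.0, 0.0533, -0.0, np.float64(-0.0)], [0.0, 0.0533, -0.0083, np.float64(-0.0)], [0.0, 0.0533, -0.0167, np.float64(-0.0)], [0.0, 0.0533, -0.025, np.float64(-0.0)]]
arc
[[0.0, -0.0006, -0.0142, np.float64(-0.0)], [0.0, -0.0017, -0.0184, np.float64(-0.0)], [0.0, -0.0025, -0.0227, np.float64(-0.0)], [0.0, -0.0028, -0.0271, np.float64(-0.0)], [0.0, -0.0028, -0.0314, np.float64(-0.0)]]
[[0.0, 0.0004, -0.0044, np.float64(-0.0)], [0.0, 0.0012, -0.0087, np.float64(-0.0)], [0.0, 0.0023, -0.0129, np.float64(-0.0)], [0.0, 0.0038, -0.017, np.float64(-0.0)], [0.0, 0.0057, -0.0209, np.float64(-0.0)]]
[[0.0, 0.0022, -0.0038, np.float64(-0.0)], [0.0, 0.0047, -0.0074, np.float64(-0.0)], [0.0, 0.0075, -0.0107, np.float64(-0.0)], [0.0, 0.0106, -0.0138, np.float64(-0.0)], [0.0, 0.014, -0.0166, np.float64(-0.0)]]
[[0.0, 0.0036, -0.0025, np.float64(-0.0)], [0.0, 0.0074, -0.0047, np.float64(-0.0)], [0.0, 0.0113, -0.0065, np.float64(-0.0)], [0.0, 0.0154, -0.008, np.float64(-0.0)], [0.0, 0.0197, -0.0092, np.float64(-0.0)]]
```

move_arm([
  [[0, -0.02, 0, 0], [0, -0.04, 0, 0], [0, -0.06, 0, 0], [0, -0.1, 0, 0], [0, -0.1385, 0, 0]],
])

```text
time: 18.65
ee_pos: [0.414, -0.2634, 0.1709]
tcp_rot: [-90.0, 0.0, 26.3]
wrist_force: [0.5, 0.4, 1.0]
opening: -0.0001
```

move_arm([
  [[0.0165, 0, 0.0255, 0], [0.033, 0, 0.051, 0], [0.0495, 0, 0.077, 0], [0.066, 0, 0.102, 0], [0.066, 0.0265, 0.102, 0]],
])

```text
time: 19.15
ee_pos: [0.4301, -0.141, 0.1461]
tcp_rot: [-90.2, -0.2, 26.5]
wrist_force: [-0.1, -1.1, -1.0]
opening: -0.0002
```

move_arm([
  [[0, 0.027, 0, 0], [0, 0.0535, 0, 0], [0, 0.0535, -0.008, 0], [0, 0.0535, -0.0165, 0], [0, 0.0535, -0.025, 0]],
])

```text
time: 19.65
ee_pos: [0.4405, -0.1665, 0.0916]
tcp_rot: [-90.1, -0.1, 26.3]
wrist_force: [0.3, -0.1, 0.1]
opening: 0.0001
```

```bash
cat >> h.py <<'E'
def red(cam):
    c=camera(cam); z=c["range_z"]; H,W=z.shape; v,u=np.mgrid[:H,:W]
    X=np.stack([(u-c["cx"])/c["fx"]*z,(v-c["cy"])/c["fy"]*z,z],-1)@c["T"][:3,:3].T+c["T"][:3,3]
    b=c["color"].astype(int); d=X[...,:2]-C; q=np.stack([d@ex,d@ey,X[...,2]],-1)
    m=(b[...,2]>b[...,0]+40)&(z>0)&(abs(q[...,0]+.06)<.08)&(abs(q[...,1])<.03)&(q[...,2]<.16)&(q[...,2]>.05)
    q=q[m]; print(cam,len(q),q.mean(0).round(3) if len(q) else "", *( [q.min(0).round(3),q.max(0).round(3)] if len(q) else [])); return c
E
python3 -c "
from h import *
lid(); lid('scene'); red('side'); red('scene'); red('wrist'); o=get_obs(); print(o['ee_pos'],o['wrist_force'],o['time'])"
```

```text
side 1446 lid angle -0.004 min [-0.061 -0.121  0.062] max [0.07  0.123 0.079]
scene 2846 lid angle -0.002 min [-0.064 -0.117  0.061] max [0.064 0.119 0.083]
side 48 [-0.08  -0.     0.123] [-0.09  -0.009  0.106] [-0.073  0.014  0.143]
scene 0 
wrist 1684 [-0.088 -0.004  0.133] [-0.096 -0.009  0.105] [-0.078  0.009  0.142]
[ 0.43961385 -0.16558138  0.09058702] [-0.20118198  0.08022315  0.07367309] 19.9
```

The lid angle reads 0 from both cameras. Now I fold the lever.

move_arm([
  [[0, 0, -0.006, 0], [0, 0, -0.012, 0], [0, -0.001, -0.018, 0], [0, -0.002, -0.0225, 0], [0, -0.0025, -0.027, 0]],
])

```text
time: 20.4
ee_pos: [0.4513, -0.1898, 0.0924]
tcp_rot: [-90.0, 0.0, 26.3]
wrist_force: [-0.1, 1.7, -0.8]
opening: 0.0002
```

move_arm([
  [[0, 0, -0.0045, 0], [0, 0.0005, -0.009, 0], [0, 0.0015, -0.013, 0], [0, 0.0025, -0.0175, 0], [0, 0.004, -0.0215, 0]],
])

```text
time: 20.9
ee_pos: [0.461, -0.2091, 0.0884]
tcp_rot: [-90.0, 0.0, 26.3]
wrist_force: [-1.3, 1.6, -0.3]
opening: 0.0001
```

```bash
python3 -c "
from h import *
red('side'); red('scene'); red('wrist'); o=get_obs(); print(o['ee_pos'],o['wrist_force'],o['time'],(o['ee_pos'][:2]-C)@ex)"
```

```text
side 38 [-0.049 -0.001  0.123] [-0.061 -0.008  0.102] [-0.04   0.014  0.138]
scene 0 
wrist 1009 [-0.051 -0.005  0.126] [-0.069 -0.012  0.103] [-0.043  0.008  0.147]
[ 0.46098388 -0.20913505  0.08839443] [0.60799197 0.25992395 0.3029532 ] 21.05 -0.06597983813408027
```

Run:
```python
from h import *
o=get_obs(); s=(*o["ee_pos"],26.3)
def arc(f,r=.05,h=.009,y=-.004,off=.0365):
    p=B(-.077+r*np.cos(f)-.006*np.sin(f)-h,y); return (*p,.079+r*np.sin(f)+.006*np.cos(f)-off,26.3,1)
plan([arc(t) for t in np.linspace(.97,0.07,15)],start=s)
```

```text
[[0.0003, 0.0013, -0.0034, np.float64(-0.0)], [0.0003, 0.0028, -0.0062, np.float64(-0.0)], [0.0003, 0.0046, -0.0089, np.float64(-0.0)], [0.0003, 0.0066, -0.0115, np.float64(-0.0)], [0.0003, 0.0087, -0.0139, np.float64(-0.0)]]
[[0.0, 0.0023, -0.0023, np.float64(-0.0)], [0.0, 0.0047, -0.0045, np.float64(-0.0)], [0.0, 0.0072, -0.0065, np.float64(-0.0)], [0.0, 0.0098, -0.0084, np.float64(-0.0)], [0.0, 0.0126, -0.01, np.float64(-0.0)]]
[[0.0, 0.0029, -0.0015, np.float64(-0.0)], [0.0, 0.0058, -0.0028, np.float64(-0.0)], [0.0, 0.0089, -0.0039, np.float64(-0.0)], [0.0, 0.012, -0.0048, np.float64(-0.0)], [0.0, 0.0151, -0.0055, np.float64(-0.0)]]
```

move_arm([
  [[0, 0.001, -0.0035, 0], [0, 0.003, -0.006, 0], [0, 0.0045, -0.009, 0], [0, 0.0065, -0.0115, 0], [0, 0.0085, -0.014, 0]],
])

```text
time: 21.55
ee_pos: [0.4674, -0.2216, 0.08]
tcp_rot: [-90.0, -0.0, 26.3]
wrist_force: [1.1, 0.5, 2.4]
opening: 0.0004
```

move_arm([
  [[0, 0.0025, -0.0025, 0], [0, 0.0045, -0.0045, 0], [0, 0.007, -0.0065, 0], [0, 0.01, -0.0085, 0], [0, 0.0125, -0.01, 0]],
])

```text
time: 22.05
ee_pos: [0.4716, -0.2305, 0.0672]
tcp_rot: [-90.0, 0.0, 26.3]
wrist_force: [-0.4, -0.7, 2.5]
opening: -0.0002
```

move_arm([
  [[0, 0.003, -0.0015, 0], [0, 0.006, -0.003, 0], [0, 0.009, -0.004, 0], [0, 0.012, -0.005, 0], [0, 0.0145, -0.0055, 0]],
])

```text
time: 22.55
ee_pos: [0.474, -0.2353, 0.0527]
tcp_rot: [-90.0, 0.0, 26.3]
wrist_force: [0.7, -0.4, 1.7]
opening: -0.0003
```

```bash
python3 -c "
from h import *
red('side'); red('scene'); red('wrist'); o=get_obs(); print(o['ee_pos'],o['wrist_force'],o['time'],(o['ee_pos'][:2]-C)@ex)"
```

```text
side 33 [-0.023 -0.001  0.087] [-0.047 -0.01   0.077] [-0.011  0.008  0.102]
scene 0 
wrist 846 [-0.026 -0.004  0.087] [-0.054 -0.016  0.079] [-0.015  0.009  0.121]
[ 0.4736036  -0.23493435  0.0525349 ] [-0.59795475  0.56090995 -0.21532095] 22.7 -0.03727313032951134
```

Nearly flat. I press down guarded until it stops.

move_arm([
  [[0, 0.0015, 0, 0], [0, 0.003, 0, 0], [0, 0.003, 0, 0]],
])

```text
time: 23.0
ee_pos: [0.4739, -0.2352, 0.0498]
tcp_rot: [-90.0, 0.0, 26.3]
wrist_force: [0.2, -0.7, 0.8]
opening: -0.0
```

move_arm([
  [[0, 0.001, 0, 0], [0, 0.0015, 0, 0], [0, 0.0015, 0, 0]],
])

```text
time: 23.3
ee_pos: [0.474, -0.2353, 0.0487]
tcp_rot: [-90.0, -0.0, 26.3]
wrist_force: [-0.6, 0.2, 3.0]
opening: 0.0002
```

move_arm([
  [[0, 0.001, 0, 0], [0, 0.0015, 0, 0], [0, 0.0015, 0, 0]],
])

```text
time: 23.6
ee_pos: [0.4741, -0.2353, 0.0485]
tcp_rot: [-90.1, -0.0, 26.3]
wrist_force: [-4.7, 0.7, 14.1]
opening: -0.0003
```

move_arm([
  [[0, 0.001, 0, 0], [0, 0.0015, 0, 0], [0, 0.0015, 0, 0]],
])

```text
time: 23.9
ee_pos: [0.4743, -0.2354, 0.0483]
tcp_rot: [-90.1, -0.1, 26.3]
wrist_force: [-8.6, 2.1, 22.3]
opening: -0.0003
```

Hard stop (22 N, z at 0.0483 as predicted for flat). I retreat straight up and check.

move_arm([
  [[0, -0.01, 0, 0], [0, -0.04, 0, 0], [0, -0.08, 0, 0], [0, -0.12, 0, 0], [0, -0.16, 0, 0]],
])

```text
time: 24.4
ee_pos: [0.4737, -0.2348, 0.2068]
tcp_rot: [-90.0, 0.0, 26.3]
wrist_force: [0.9, -0.6, 0.3]
opening: 0.0
```

move_arm([
  [[0.0, -0.01, 0.02, 0], [0, -0.01, 0.05, 0], [0, -0.01, 0.08, 0], [0, -0.01, 0.1, 0], [0, -0.01, 0.1, 0]],
])

```text
time: 24.9
ee_pos: [0.4288, -0.1439, 0.216]
tcp_rot: [-90.0, -0.0, 26.4]
wrist_force: [-0.1, -1.1, -0.5]
opening: 0.0001
```

```bash
python3 -c "
from h import *
lid(); c=lid('scene'); red('side'); red('scene'); w=red('wrist'); o=get_obs(); print(o['ee_pos'],o['wrist_force'],o['time'])
a=cv2.resize(w['color'],(392,294)); b=cv2.resize(c['color'][170:380,200:480],(392,294)); cv2.imwrite('pics/end.png',np.hstack([a,b]))"
```

```text
side 1338 lid angle -0.005 min [-0.061 -0.117  0.064] max [0.073 0.122 0.079]
scene 2665 lid angle -0.0 min [-0.064 -0.118  0.059] max [0.064 0.119 0.083]
side 58 [-0.03   0.     0.083] [-0.055 -0.009  0.074] [-0.009  0.01   0.089]
scene 62 [-0.034  0.     0.086] [-0.051 -0.008  0.077] [-0.015  0.008  0.094]
wrist 835 [-0.035 -0.     0.084] [-0.054 -0.008  0.08 ] [-0.016  0.009  0.087]
[ 0.42983378 -0.14605492  0.21518282] [ 0.35915038 -0.19075527 -0.95838789] 25.15
```

View pics/end.png

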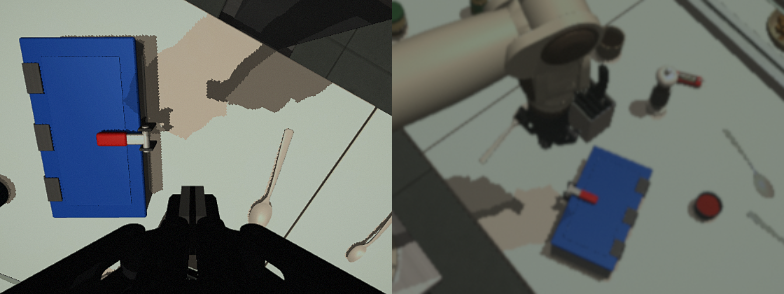

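The final view shows the lid shut and the red lever lying flat across it (left half, (112,140)). The spoon is at (272,185) and the ramekin at (707,205), both in place, and the arm touches nothing.

```bash
python3 -c "
from h import *
print(job_done())"
```

```text
the job is handed in; nothing more can be done
None
```

The job is done and handed in at about 25 s of the 69 s allowed. I laid the white peeler on the box floor, swung the lid shut slowly and folded the clamp lever flat, in that order.

**Failed first grasp:** The first grasp closed on air above the handle and moved nothing. The depth picture showed the real fingertips about 37 mm behind the reported TCP. I used that offset for the rest of the job, and contact with the lid's stop and the lever's stop later agreed with it.

**Last checks:**
- **Peeler:** it was released after the floor took about 6 N. The wrist picture before the lid was shut showed it flat and clear of the walls.
- **Lid:** it reads 0.00 rad from the scene and side cameras. It stopped hard at 18 N, and it moved at low force until then.
- **Lever:** its top is level at about 84 mm from all three cameras, where flat should be 85 mm. It stopped hard at 22 N.
- **Bystanders:** the last picture shows the spoons and the ramekin where they were, judged by eye. I did not re-measure their positions.
- **Arm:** it stood clear of everything, with the wrist force at noise level.

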